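# Clear the gauge jig and hold the probe in its guide hole

### The job

With the scraper block, not the fingers, wipe the three loose offcuts off the jig's guide plate into its grey catch tray, then stand the scraper upright on the table clear of the jig. Then take the yellow-headed probe from its stand and lower its rod upright through the blue-ringed guide hole without touching the hole's walls, until the red band on the rod is level with the top of the plate. Finish while holding the probe there, still and centred in the hole; do not let go, and leave the tape roll, phone and knife where they are.

Things in the scene. Friction and masses are not known exactly. Their poses are not given: they have to be found in the camera images.
- jig: Gauge jig, fixed. Plywood guide plate 160 (x) x 180 (y) mm, 12 mm thick, on four corner posts, its flat top 75 mm above the table; a card stack under it reaches 12 mm above the table. A grey open catch tray stands along the plate's -y edge. Origin on the table under the plate's centre; z up. The offcuts are to be pushed along its -y.
- hole (a point): Centre of the guide hole's mouth, level with the plate's top (75 mm above the table), at the plate's centre. A plain through hole, 20 mm in diameter and 12 mm deep, ringed by a flat blue line. Axes as the jig's.
- tray (a point): Centre of the catch tray's inner floor, 146 mm from the hole along the jig's -y, 4 mm above the table. The tray is 170 (x) x 110 (y) mm outside, walls 5 mm, rim 54 mm above the table (59 mm next to the plate), so all of it is lower than the plate's top. Axes as the jig's.
- scraper: Scraper block, loose, about 0.18 kg, standing on the table: wooden blade 140 (x) x 16 (y) mm with a black rubber foot, from 0 to 30 mm high, and on its middle an orange grip 60 (x) x 26 (y) mm, from 29 to 65 mm high. Origin at the centre of the underside; z up. It pushes along its y, either way.
- scraper_grip (a point): Middle of the scraper's orange grip, 45 mm above its underside; grip it across its 26 mm width (y). Axes as the scraper's.
- stand: Probe stand, fixed: dark foot 90 x 90 x 6 mm and a grey column 46 x 46 mm, 100 mm high, with an upright hole of 14 mm in its top, 94 mm deep, that holds the probe's rod loosely. Origin at the centre of the underside.
- probe: Probe, loose, about 0.12 kg, upright, rod in the stand's hole, head resting on the stand: steel rod 10 mm in diameter, 90 mm long, pointed foot; yellow square head 26 x 26 mm, 50 mm high, with a black stub 12 mm across and 8 mm high on top. Origin at the rod's tip; z up along the rod; x, y square to the head's faces.
- probe_grip (a point): Centre of the probe's yellow head, 115 mm above the tip. Axes as the probe's.
- probe_band (a point): Middle of the red band round the rod, 45 mm above the tip; the band is 16 mm long, from 37 to 53 mm above the tip. Axes as the probe's.
- probe_tip (a point): Tip of the rod, its lowest point. Axes as the probe's.
- chip0: Loose red acrylic offcut, 30 (x) x 26 (y) x 10 mm, 10 g, lying flat on the guide plate. Origin at the centre of its underside.
- chip0_center (a point): Centre of the red offcut.
- chip1: Loose white acrylic offcut, 30 (x) x 26 (y) x 10 mm, 10 g, lying flat on the guide plate. Origin at the centre of its underside.
- chip1_center (a point): Centre of the white offcut.
- chip2: Loose black acrylic offcut, 30 (x) x 26 (y) x 10 mm, 10 g, lying flat on the guide plate. Origin at the centre of its underside.
- chip2_center (a point): Centre of the black offcut.
- tape_center (a point): Centre of a bystander roll of brown tape, lying flat on the table: 90 mm across, 48 mm high. Leave it alone.
- phone_center (a point): Centre of a bystander black phone, lying flat: 72 (x) x 150 (y) x 9 mm. Leave it alone.
- knife_center (a point): Centre of the handle of a bystander black and red hobby knife, lying flat: handle 130 (x) x 20 x 14 mm, blade 30 mm more to +x. Leave it alone.
There are look-alikes about, which are no part of the job. There is more than one size of the scraper; the one meant has the size given above.

How it is judged:
On the way, in this order (a step that is already met when the one before it is completed fails the run):
1. all three offcuts wiped into the catch tray (x of chip0_center in the frame of jig between -0.083 and 0.083 m and y of chip0_center in the frame of jig between -0.2 and -0.094 m and z of each of chip0_center, chip1_center, chip2_center in the frame of jig below 0.05 m and x of chip1_center in the frame of jig between -0.083 and 0.083 m and y of chip1_center in the frame of jig between -0.2 and -0.094 m and x of chip2_center in the frame of jig between -0.083 and 0.083 m and y of chip2_center in the frame of jig between -0.2 and -0.094 m), for 0.2 s.
2. scraper stood upright on the table, clear of the jig and let go (height (world z) of scraper below 0.008 m and angle between scraper's own z axis and vertical below 0.12 rad and contact force between the fingers and scraper below 0.2 N and contact force between scraper and jig below 0.2 N), for 0.2 s.
3. probe lifted out of its stand, its tip above the plate (height (world z) of probe_tip above 0.08 m and contact force between the fingers and probe above 1 N), for 0.1 s.
At the end, for the whole second after the job is handed in: Fingers hold the probe still, upright within 5 deg, its tip and red band within 3.5 mm of the hole's axis, the band's middle within 8 mm of the plate top, touching neither jig nor stand; all offcuts in the tray; scraper upright on the table, released, clear of the jig (all of step 1 and all of step 2 and horizontal distance between each of probe_tip, probe_band and hole below 0.0035 m and z of probe_band in the frame of hole between -0.008 and 0.008 m and angle between probe's own z axis and vertical below 0.09 rad and contact force between the fingers and probe above 1 N and contact force between probe and jig below 0.2 N and contact force between probe and stand below 0.2 N and linear speed of probe below 0.02 m/s); the arm keeps its last pose, push and grip.
It fails at once if the probe touches the jig (walls of the guide hole, plate) (contact force between probe and jig above 0.3 N).
It fails at once if the fingers touch an offcut (contact force between the fingers and chip0 above 0.5 N or contact force between the fingers and chip1 above 0.5 N or contact force between the fingers and chip2 above 0.5 N).
It fails at once if the tape, phone or knife is moved more than 20 mm (distance of any of tape_center, phone_center, knife_center from where it was at the start of the episode above 0.02 m).
It also fails if it takes over 72 s, if anything falls off the work surface, if the arm or the gripper's body presses on something with over 40 N, if the wrist force passes 120 N, or if a joint passes its speed limit or range.

### The arm

A 6-joint arm with a two-finger parallel gripper is mounted at the origin on the work surface. World frame = base frame: x ahead of the robot, y to its left, z up, the work surface at z = 0. Lengths are in m, angles in rad, forces in N, time in s.
With the tool pointing down it reaches from about 0.425 to 0.95 m from the base axis. Payload 3.5 kg.
Tool frame: the origin (TCP) lies at the very end of the fingers, on their centre line; the grasp point (between the pads) lies 19 mm behind it; z points along the fingers, y is the line along which they close (so a half turn about z gives the same grasp; the last joint's range is limited). The gripper opens to 85 mm and grips with 20 to 120 N. Pads are 22 mm wide; open, the fingers measure 114 mm over their backs; the gripper's body (76 mm by 85 mm) begins 54 mm behind the grasp point. The pads swing forward as they close: fully open they stand 13 mm farther back than shut.
Start: joints at [1.172, 0.286, 1.577, -0, 1.279, -0.15], TCP at [0.166, 0.654, 0.231] pointing down, gripper open.
Joint ranges: [-2.77, 2.77], [-0.9, 2.22], [0.21, 2.48], [-1.53, 4.67], [0.24, 2.81], [-2.84, 2.84]. Speed limits (rad/s): [2.79, 2.79, 3.14, 3.14, 3.14, 3.14].

### API

Orientations are given as a unit quaternion [x, y, z, w].
In Python, from plant import ctrl gives the robot as it stands.
- The arm moves only by the tool carry_out, never from a script. Its argument "deltas" is one flat list of numbers, 6 for each row, row after row: the shift along the tool's x, y, z in m, then the turn, a rotation vector about the tool's x, y, z in rad. A call has 1 to 5 rows; each row is the pose to reach, as a shift and turn from the pose commanded when the call began, along the tool's axes at that moment; what a row does not reach only later rows make up. A row lasts 1/8 s, in which the tool goes at most 62.5 mm and 10.7 degrees, less where a joint would pass 70% of its speed; a pose out of reach is approached as far as the arm can. A call with a gripper value outside its range is refused whole. "grip" is the opening in per cent of the stroke, from 0 (shut) to 100 (fully open), set as the call begins (left out, the last holds). The fingers move at their own pace and stop on an object; "grip_force" is the grip in N (left out, the last holds). Time passes only in rows, so rows that repeat a pose let the fingers close. It gives the time, the measured TCP pose, the force, the opening and the grip force at its end, in the units of the state.
- ctrl.get_state(): the state, without advancing time (a new reading comes with each control period).
- ctrl.read_camera(name): name is "side" or "top" or "wrist"; returns (picture, depth): 384x512x3 uint8, red, green, blue; 384x512 float32, m along the optical axis (not along the pixel's ray), 0 where there is no reading.
- ctrl.camera_model(name): a dict with "intrinsics" (3x3 intrinsics, pixels), "k1" (the pictures are not rectified: a ray, as slopes to the right and down, at radius r is drawn at 1 + k1 r^2 times it, then the intrinsics apply), "extrinsics" (4x4, takes a point from world to camera coordinates); the wrist camera has in their place "hand_eye" (4x4, takes a point from camera to tool coordinates, whose origin is the TCP and whose axes are the flange's). Camera axes: x right, y down, z forward; pixel columns grow to the right and rows downward; lengths in m; the calibration is good to about 2 mm. A picture is of the moment at which its call begins: read the wrist's pose just before it. camera_model takes no time and is no camera call.
- ctrl.sign_off(): hands the job in; it is judged then, once.
Trained networks look in the newest picture that a camera, given by its name, has taken for a name from the list of things; names that differ only in an ending like _2 or _b are one class to them, and where a whole thing is asked for, a point or a joint stands for the part that bears it (a point fixed in the world has none). Each returns a list of dicts, best first, with "score" (0 to 1); they miss things now and then, are a little off and sometimes report something else, mostly with a low value. They report only what shows in the picture. A call takes as long as a camera call. They do not tell look-alikes from the thing itself.
- ctrl.find_in(camera, query): "uv" ([column, row] in pixels, amid what is visible of it).
The state is a dict: "time": time; "qpos": joint angles; "dq": joint speeds; "joint_efforts": joint torques, N m; "eef_pos": TCP position; "tcp_rot": TCP orientation; "contact_force": force on the tool from outside, world axes, zero at the start; "wrist_torque": the same for the moment, N m; "opening": opening from 0.0 (shut) to 1.0 (fully open); "finger_force": force on a finger pad.
Only numpy, scipy, OpenCV 4.12 (cv2) and the standard library are available. Lean on these libraries where they do the work, as an engineer would, in place of code of your own. Each camera call takes 0.05 s, during which the arm holds its last target. There are 200 camera calls.

## Working session

There is one attempt and no reset: what is moved stays moved. The work goes in short steps, Python scripts to look and compute and a tool call to move; the robot and the scene stay as the last step left them, time stands still between calls to the robot, and variables do not carry over. Pictures are saved under pics/ and viewed, at most 12 in all, crops included, and the job is handed in when it is done.

Besides the shell and the picture viewer there is one more tool, called after "Emit:" by a JSON object that holds its "method" and its "body", one argument or row to a line. carry_out: Moves the arm, as the interface text tells. Its arguments: {"type":"object","properties":{"deltas":{"type":"array"},"grip":{"type":"number"},"grip_force":{"type":"number"}},"required":["deltas"]}

```bash
ls; mkdir -p pics; cat > h.py <<'E'
import numpy as np, cv2
from scipy.spatial.transform import Rotation as R
from plant import ctrl
def pose():
    s=ctrl.get_state(); T=np.eye(4); T[:3,:3]=R.from_quat(s['tcp_rot']).as_matrix(); T[:3,3]=s['eef_pos']; return T
def cam(n):
    m=ctrl.camera_model(n); K=np.array(m['intrinsics'])
    E=pose()@np.array(m['hand_eye']) if n=='wrist' else np.linalg.inv(np.array(m['extrinsics']))
    return K,m['k1'],E   # E: cam->world
def ray(c,uv):
    K,k,E=c; p=cv2.undistortPoints(np.array([[uv]],float),K,np.array([k,0,0,0.]))[0,0]
    return E[:3,3],E[:3,:3]@np.array([p[0],p[1],1])
def atz(c,uv,z):
    o,d=ray(c,uv); return o+d*(z-o[2])/d[2]
def proj(c,P):
    K,k,E=c; T=np.linalg.inv(E)
    return cv2.projectPoints(np.array(P,float).reshape(-1,3),cv2.Rodrigues(T[:3,:3])[0],T[:3,3],K,np.array([k,0,0,0.]))[0][:,0]
def cloud(c,D):
    v,u=np.mgrid[:D.shape[0],:D.shape[1]]; K,k,E=c
    p=cv2.undistortPoints(np.stack([u,v],-1).reshape(-1,1,2).astype(float),K,np.array([k,0,0,0.]))[:,0]
    P=np.c_[p,np.ones(len(p))]*D.reshape(-1,1); return (P@E[:3,:3].T+E[:3,3]).reshape(*D.shape,3)
E
cat > a.py <<'E'
from h import *
for n in ['top','side']:
    c=cam(n); I,D=ctrl.read_camera(n); np.savez(f'{n}.npz',I=I,D=D)
    cv2.imwrite(f'pics/{n}0.png',cv2.resize(I[:,:,::-1],(768,576),interpolation=cv2.INTER_CUBIC))
    P=cloud(c,D); print(n,c[2][:3,3].round(3))
    for q in ['jig','scraper','stand','probe','chip0','chip1','chip2','tape_center','phone_center','knife_center']:
        for d in ctrl.find_in(n,q)[:3]:
            u=np.array(d['uv']); print(q,round(d['score'],2),u.round(0),P[int(u[1]),int(u[0])].round(3))
s=ctrl.get_state(); print(s['time'],s['eef_pos'],s['tcp_rot'],s['contact_force']); print(ctrl.camera_model('wrist'))
E
python3 a.py
```

```text
pics
top [0.5   0.031 1.137]
jig 0.74 [274. 220.] [0.548 0.02  0.074]
jig 0.6 [419. 234.] [ 0.497 -0.35   0.148]
scraper 0.7 [132. 258.] [0.45  0.427 0.044]
scraper 0.65 [175. 263.] [0.432 0.297 0.067]
scraper 0.51 [138. 191.] [0.643 0.411 0.045]
stand 0.67 [402. 234.] [ 0.5   -0.333  0.073]
stand 0.58 [264. 216.] [0.556 0.048 0.085]
probe 0.48 [415. 234.] [ 0.5   -0.342  0.138]
chip0 0.39 [250. 208.] [0.582 0.084 0.082]
chip0 0.27 [416. 233.] [0.5   0.031 1.137]
chip1 0.39 [250. 208.] [0.582 0.084 0.082]
chip1 0.27 [416. 233.] [0.5   0.031 1.137]
chip2 0.39 [250. 208.] [0.582 0.084 0.082]
chip2 0.27 [416. 233.] [0.5   0.031 1.137]
tape_center 0.78 [369. 152.] [ 0.747 -0.273 -0.004]
phone_center 0.72 [269. 152.] [0.753 0.026 0.007]
knife_center 0.67 [178. 177.] [0.684 0.301 0.014]
side [-0.089 -0.894  0.806]
jig 0.89 [231. 222.] [ 0.53  -0.023  0.05 ]
scraper 0.79 [184. 162.] [0.636 0.405 0.014]
scraper 0.67 [141. 190.] [0.419 0.295 0.034]
scraper 0.58 [133. 171.] [0.463 0.439 0.015]
stand 0.69 [307. 310.] [ 0.479 -0.376  0.044]
probe 0.62 [311. 273.] [ 0.486 -0.369  0.14 ]
chip0 0.6
[... 599 characters left out ...]
016]
1.1 [0.16616025 0.65420704 0.23133954] [ 1.24075336e-01  9.92272801e-01  9.27029109e-06 -2.73753835e-06] [-0.62924879 -0.32654906 -0.49175958]
{'intrinsics': array([[267.16024406,   0.        , 259.96848721],
       [  0.        , 267.16024406, 190.58047843],
       [  0.        ,   0.        ,   1.        ]]), 'k1': -0.059768640069030016, 'hand_eye': array([[ 4.85538011e-04, -9.47953156e-01, -3.18409451e-01,
         8.38205591e-02],
       [ 9.99999344e-01,  7.90473456e-04, -8.28474510e-04,
        -1.03380117e-03],
       [ 1.03704925e-03, -3.18408840e-01,  9.47952918e-01,
        -1.44013552e-01],
       [ 0.00000000e+00,  0.00000000e+00,  0.00000000e+00,
         1.00000000e+00]])}
```

View pics/top0.png

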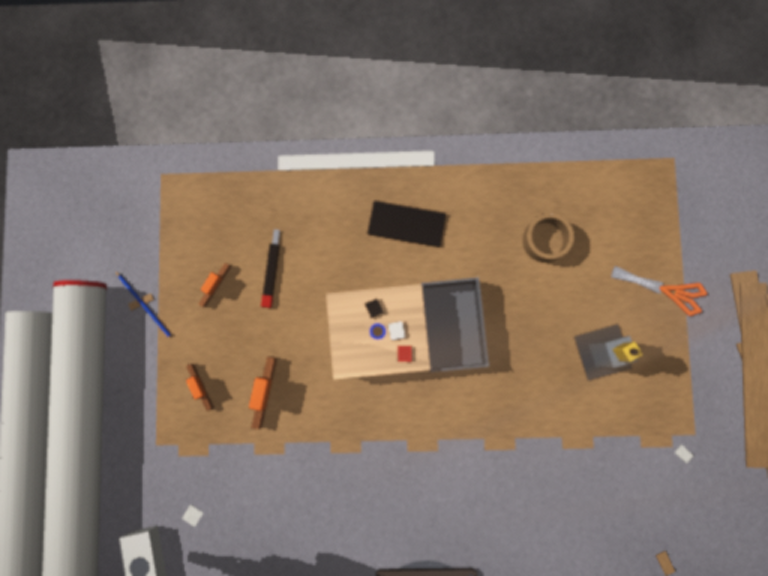

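View pics/side0.png

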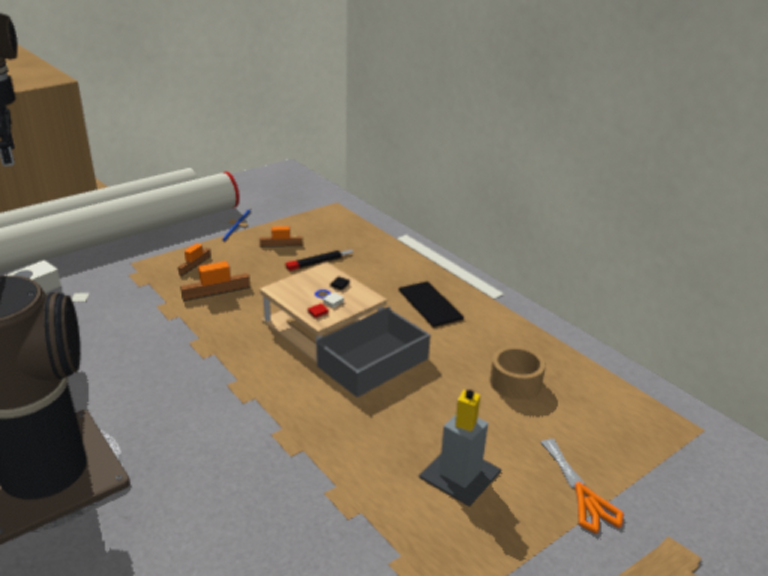

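The top view shows the plate at about (328–430, 290–378), with the chips black (375,308), white (398,331) and red (405,354), and the ring at (378,331). The tray is to the right, which is world -y. The large scraper is at (262,392), the probe and stand at (605,352), and the two smaller scrapers at (213,285) and (200,387).

```bash
cat > b.py <<'E'
from h import *
def rect(P):
    (x,y),(w,h),a=cv2.minAreaRect(P[:,:2].astype(np.float32)); return np.round([x,y,w,h],4),round(a,1),len(P),P[:,2].mean().round(4)
for n in ['top','side']:
    z=np.load(n+'.npz'); I,D=z['I'],z['D']; c=cam(n); P=cloud(c,D); H=cv2.cvtColor(I,cv2.COLOR_RGB2HSV); h,s,v=[H[...,i].astype(int) for i in range(3)]
    X,Y,Z=P[...,0],P[...,1],P[...,2]; ok=D>0
    near=lambda x,y,r:(abs(X-x)<r)&(abs(Y-y)<r)&ok
    print(n)
    m=near(.55,.05,.13)&(Z>.066)&(Z<.079)&(Y>-.06); 
    print('plate',rect(P[m]))
    o=(h>5)&(h<16)&(s>200)&(v>150)&(Z>.05)
    print('grip',rect(P[near(.43,.3,.06)&(Z>.056)]), 'blade',rect(P[near(.43,.3,.1)&(Z>.015)]))
    print('head',rect(P[near(.49,-.35,.05)&(Z>.142-.01)]) )
    print('col',rect(P[near(.49,-.35,.05)&(Z>.09)&(Z<.11)]), 'foot', rect(P[near(.49,-.35,.09)&(Z>.003)&(Z<.012)]) if n=='top' else '')
    b=(h>105)&(h<130)&(s>120)&near(.55,.03,.1); vv,uu=np.where(b)
    if len(vv):
        W=np.array([atz(c,(u,w),.075) for u,w in zip(uu,vv)]); print('ring',W.mean(0).round(4),(W.min(0)+W.max(0))/2,np.ptp(W,0).round(3),len(W))
    yel=(h>20)&(h<33)&(s>150)&(v>110)&near(.49,-.35,.06); vv,uu=np.where(yel); print('yel',rect(P[yel&(Z>.14)]) if (yel&(Z>.14)).sum()>3 else 0)
    for nm,mm in [('red',((h<6)|(h>172))&(s>150)),('blk',(v<60)),('wht',(s<60)&(v>150))]:
        mm=mm&near(.54,.02,.09)&(Z>.07)&(Y>-.07); vv,uu=np.where(mm)
        if len(vv): print(nm,atz(c,(uu.mean(),vv.mean()),.085).round(4),len(vv))
print(ctrl.get_state()['time'])
E
python3 b.py
```

```text
top
plate (array([0.546 , 0.082 , 0.1603, 0.18  ]), 4.0, 3309, np.float64(0.074))
grip (array([0.4347, 0.308 , 0.0256, 0.0603]), 76.9, 203, np.float64(0.0637)) blade (array([0.4353, 0.3077, 0.0269, 0.1391]), 78.4, 417, np.float64(0.0468))
head (array([ 0.4977, -0.3568,  0.0255,  0.0275]), 25.8, 130, np.float64(0.1474))
col (array([ 0.4974, -0.3569,  0.046 ,  0.0465]), 14.1, 180, np.float64(0.0985)) foot (array([ 0.4909, -0.35  ,  0.1775,  0.1786]), 0.2, 513, np.float64(0.0051))
ring [0.5435 0.0789 0.075 ] [0.54497856 0.0805122  0.075     ] [0.02 0.02 0.  ] 10
yel (array([ 0.4975, -0.3557,  0.025 ,  0.0238]), 28.5, 75, np.float64(0.1477))
red [0.5021 0.0314 0.085 ] 80
blk [0.5875 0.0857 0.085 ] 52
wht [0.5451 0.0533 0.085 ] 146
side
plate (array([0.5455, 0.0779, 0.1636, 0.1899]), 4.5, 1958, np.float64(0.0747))
grip (array([0.4344, 0.3025, 0.0327, 0.0601]), 80.2, 132, np.float64(0.063)) blade (array([0.4332, 0.3025, 0.033 , 0.1404]), 80.2, 531, np.float64(0.0394))
head (array([ 0.496 , -0.3599,  0.0281,  0.0267]), 27.3, 200, np.float64(0.1466))
col (array([ 0.4954, -0.3594,  0.0491,  0.0479]), 16.6, 321, np.float64(0.0999)) foot 
ring [0.5442 0.0846 0.075 ] [0.54650652 0.08281386 0.075     ] [0.024 0.016 0.   ] 7
yel (array([ 0.4959, -0.3598,  0.028 ,  0.0259]), 29.4, 128, np.float64(0.148))
red [0.5008 0.0249 0.085 ] 76
blk [0.5844 0.0775 0.085 ] 58
wht [0.5441 0.0498 0.085 ] 76
1.1
```

```bash
cat > d.py <<'E'
import sys
from h import *
# usage: d.py x y z yaw(tool-y angle deg, mod 180) ; several targets chained by ','
T=pose()
def tgt(x,y,z,a):
    cur=np.degrees(np.arctan2(T[1,1],T[0,1])); a=cur+((a-cur+90)%180-90); t=np.radians(a)
    G=np.eye(4); G[:3,1]=[np.cos(t),np.sin(t),0]; G[:3,2]=[0,0,-1]; G[:3,0]=np.cross(G[:3,1],G[:3,2]); G[:3,3]=[x,y,z]; return G
for w in ' '.join(sys.argv[1:]).split(','):
    G=tgt(*map(float,w.split())); M=np.linalg.inv(T)@G; print(M[:3,3].round(4),R.from_matrix(M[:3,:3]).as_rotvec().round(4)); T=G
s=ctrl.get_state(); print('t',s['time'],s['eef_pos'].round(4),'op',round(s['opening'],3),'q',np.round(s['qpos'],2))
E
python3 d.py 0.4345 0.3055 0.14 78.4, 0.4345 0.3055 0.026 78.4, .4345 .3055 .16 78.4, .5414 .1465 .16 94, .5414 .1465 .102 94, .5552 -.0510 .102 94
```

```text
[-0.3459 -0.2719  0.0913] [ 0.     -0.     -0.0463]
[0.    0.    0.114] [ 0.  0. -0.]
[ 0.     0.    -0.134] [ 0.  0. -0.]
[-0.1367 -0.1343  0.    ] [ 0.      0.     -0.2723]
[-0.     0.     0.058] [0. 0. 0.]
[ 0.    -0.198  0.   ] [0. 0. 0.]
t 1.1 [0.1662 0.6542 0.2313] op 1.0 q [ 1.17  0.29  1.58  0.    1.28 -0.15]
```

Emit:
{"method": "carry_out", "body": {
  "deltas": [-0.04,-0.03,0.01,0,0,0,-0.08,-0.06,0.02,0,0,0,-0.12,-0.094,0.03,0,0,-0.02,-0.16,-0.126,0.04,0,0,-0.03,-0.2,-0.157,0.05,0,0,-0.046],
  "grip": 100
}}

```text
time: 1.72
eef_pos: [0.3222, 0.4515, 0.1813]
tcp_rot: [0.101, 0.995, 0.0, 0.0]
contact_force: [0.1, 0.2, -0.3]
opening: 1.0
finger_force: 0.0
```

```bash
python3 d.py 0.4345 0.3055 0.14 78.4
```

```text
[-0.1393 -0.1205  0.0413] [0.0006 0.0005 0.0003]
t 1.725 [0.3222 0.4515 0.1813] op 1.0 q [ 0.77  0.07  1.92 -0.    1.15 -0.6 ]
```

Emit:
{"method": "carry_out", "body": {
  "deltas": [-0.05,-0.043,0.014,0,0,0,-0.1,-0.085,0.028,0,0,0,-0.13,-0.11,0.036,0,0,0,-0.14,-0.121,0.041,0,0,0,-0.14,-0.121,0.041,0,0,0]
}}

```text
time: 2.35
eef_pos: [0.434, 0.3057, 0.1401]
tcp_rot: [0.102, 0.995, 0.0, -0.0]
contact_force: [-0.2, -0.2, -0.3]
opening: 1.001
finger_force: 0.0
```

```bash
cat > c.py <<'E'
from h import *
c=cam('wrist'); I,D=ctrl.read_camera('wrist'); np.savez('w.npz',I=I,D=D); cv2.imwrite('pics/w1.png',I[:,:,::-1])
P=cloud(c,D); ok=(D>0)
def rect(P):
    (x,y),(w,h),a=cv2.minAreaRect(P[:,:2].astype(np.float32)); return np.round([x,y,w,h],4),round(a,1),len(P),P[:,2].mean().round(4)
n=ok&(abs(P[...,0]-.4345)<.09)&(abs(P[...,1]-.3055)<.09)
H=cv2.cvtColor(I,cv2.COLOR_RGB2HSV)
o=n&(P[...,2]>.058)&(P[...,2]<.072)&(H[...,1]>150)
print(rect(P[o])); print(rect(P[n&(P[...,2]>.02)&(P[...,2]<.034)]))
E
python3 c.py; python3 d.py 0.4345 0.3055 0.026 78.4
```

```text
(array([0.4312, 0.305 , 0.0261, 0.059 ]), 77.2, 1859, np.float64(0.0658))
(array([0.4314, 0.3053, 0.0155, 0.1391]), 77.3, 1009, np.float64(0.0312))
[-0.001  -0.0009  0.1144] [ 0.0004 -0.0005 -0.0006]
t 2.4 [0.4338 0.3066 0.1404] op 0.998 q [ 0.42  0.07  2.01  0.    1.07 -0.94]
```

View pics/w1.png

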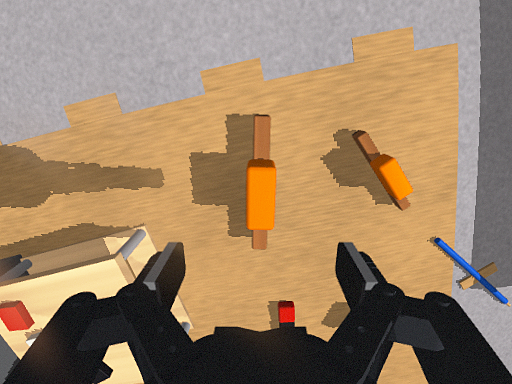

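The wrist view shows the large scraper's grip at (261,195), lying along the image's vertical and between the open fingers. Measured length is 139 mm, so it is the right one. I'll lower and grip.

Emit:
{"method": "carry_out", "body": {
  "deltas": [0.002,0,0.04,0,0,0.018,0.002,0,0.08,0,0,0.018,0.002,0,0.105,0,0,0.018,0.002,0,0.114,0,0,0.018,0.002,0,0.114,0,0,0.018]
}}

```text
time: 3.02
eef_pos: [0.4318, 0.3075, 0.0266]
tcp_rot: [0.109, 0.994, 0.0, -0.0]
contact_force: [-0.0, -0.1, 0.5]
opening: 1.003
finger_force: 0.0
```

Emit:
{"method": "carry_out", "body": {
  "deltas": [0,0,0,0,0,0,0,0,0,0,0,0,0,0,0,0,0,0,0,0,0,0,0,0,0,0,0,0,0,0],
  "grip": 0,
  "grip_force": 50
}}

```text
time: 3.65
eef_pos: [0.4327, 0.3066, 0.027]
tcp_rot: [0.11, 0.994, 0.0, 0.0]
contact_force: [-1.6, -0.7, 4.2]
opening: 0.296
finger_force: 49.9
```

Emit:
{"method": "carry_out", "body": {
  "deltas": [0,0,0,0,0,0,0,0,0,0,0,0,0,0,0,0,0,0]
}}

```text
time: 4.03
eef_pos: [0.4327, 0.3066, 0.0271]
tcp_rot: [0.11, 0.994, 0.0, 0.0]
contact_force: [-0.5, -1.0, 5.2]
opening: 0.301
finger_force: 50.0
```

```bash
python3 d.py .433 .305 .16 77.3, .5414 .1465 .16 94, .5414 .1465 .103 94, .5552 -.0510 .103 94
```

```text
[-0.0007 -0.0015 -0.1329] [0.0005 0.0009 0.0008]
[-0.1406 -0.1308  0.    ] [ 0.      0.     -0.2915]
[-0.     0.     0.057] [0. 0. 0.]
[ 0.    -0.198  0.   ] [0. 0. 0.]
t 4.025 [0.4327 0.3066 0.0271] op 0.301 q [ 0.43  0.24  2.06 -0.    0.85 -0.92]
```

Emit:
{"method": "carry_out", "body": {
  "deltas": [0,0,-0.03,0,0,0,0,0,-0.07,0,0,0,0,0,-0.11,0,0,0,0,0,-0.133,0,0,0]
}}

```text
time: 4.53
eef_pos: [0.4324, 0.3066, 0.1607]
tcp_rot: [0.11, 0.994, 0.0, 0.001]
contact_force: [0.1, 1.2, -2.2]
opening: 0.298
finger_force: 49.3
```

Emit:
{"method": "carry_out", "body": {
  "deltas": [-0.03,-0.028,0,0,0,-0.06,-0.06,-0.056,0,0,0,-0.12,-0.09,-0.084,0,0,0,-0.18,-0.12,-0.112,0,0,0,-0.24,-0.138,-0.132,0,0,0,-0.2915]
}}

```text
time: 5.15
eef_pos: [0.538, 0.1458, 0.158]
tcp_rot: [-0.036, 0.999, -0.0, -0.001]
contact_force: [-0.2, -0.2, -1.4]
opening: 0.301
finger_force: 49.5
```

Emit:
{"method": "carry_out", "body": {
  "deltas": [0,0,0,0,0,0,0,0,0,0,0,0]
}}

```text
time: 5.4
eef_pos: [0.537, 0.1478, 0.1583]
tcp_rot: [-0.035, 0.999, 0.0, -0.001]
contact_force: [-0.6, 0.2, -2.1]
opening: 0.298
finger_force: 49.5
```

```bash
python3 d.py  .5384 .1456 .16 94, .5384 .1456 .103 94, .551 -.0337 .103 94
cat > e.py <<'E'
from h import *
import sys
c=cam('wrist'); I,D=ctrl.read_camera('wrist'); np.savez('w.npz',I=I,D=D); cv2.imwrite(sys.argv[1],I[:,:,::-1])
E
python3 e.py pics/w2.png
```

```text
[-0.0013 -0.0023 -0.0017] [ 0.0004 -0.0021  0.0003]
[ 0.    -0.     0.057] [0. 0. 0.]
[-1.000e-04 -1.797e-01  0.000e+00] [0. 0. 0.]
t 5.4 [0.537  0.1478 0.1583] op 0.298 q [ 0.09  0.1   1.93  0.    1.11 -1.55]
```

View pics/w2.png

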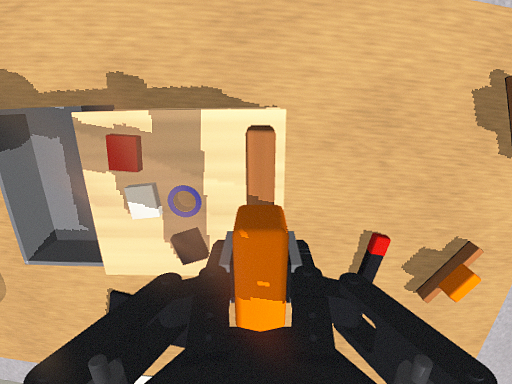

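The scraper is held above the +y strip of the plate. The chips (red 124,153; white 143,201; black 190,245) and the ring (184,201) are all on its tray side and within the blade's span. I'll lower it and wipe.

Emit:
{"method": "carry_out", "body": {
  "deltas": [0,-0.002,0.03,0,0,0,0,-0.002,0.048,0,0,0,0,-0.002,0.055,0,0,0,0,-0.002,0.055,0,0,0]
}}

```text
time: 5.95
eef_pos: [0.5378, 0.1458, 0.1041]
tcp_rot: [-0.036, 0.999, 0.0, -0.0]
contact_force: [0.1, 0.1, -0.8]
opening: 0.297
finger_force: 49.6
```

```bash
python3 d.py .551 -.0337 .103 94; python3 - <<'E'
from h import *
print(ctrl.get_state()['contact_force'])
E
```

```text
[-0.0003 -0.18    0.0011] [ 0.     -0.0006  0.0014]
t 5.95 [0.5378 0.1458 0.1041] op 0.297 q [ 0.08  0.17  1.96  0.    1.01 -1.56]
[ 0.14180166  0.0653015  -0.84141613]
```

Emit:
{"method": "carry_out", "body": {
  "deltas": [0,-0.012,0.0005,0,0,0,0,-0.026,0.0005,0,0,0,0,-0.04,0.0005,0,0,0,0,-0.054,0.0005,0,0,0,0,-0.068,0.0005,0,0,0]
}}

```text
time: 6.58
eef_pos: [0.5429, 0.0764, 0.1039]
tcp_rot: [-0.035, 0.999, -0.0, 0.0]
contact_force: [-0.3, -0.9, -0.8]
opening: 0.298
finger_force: 49.6
```

Emit:
{"method": "carry_out", "body": {
  "deltas": [0,-0.014,0,0,0,0,0,-0.028,0,0,0,0,0,-0.042,0,0,0,0,0,-0.056,0,0,0,0,0,-0.07,0,0,0,0]
}}

```text
time: 7.2
eef_pos: [0.5479, 0.0069, 0.1038]
tcp_rot: [-0.035, 0.999, 0.0, 0.0]
contact_force: [-1.1, 0.4, -1.1]
opening: 0.302
finger_force: 49.5
```

Emit:
{"method": "carry_out", "body": {
  "deltas": [0,-0.014,0,0,0,0,0,-0.028,0,0,0,0,0,-0.042,0,0,0,0,0,-0.044,0,0,0,0,0,-0.044,0,0,0,0]
}}

```text
time: 7.82
eef_pos: [0.5508, -0.0362, 0.1038]
tcp_rot: [-0.035, 0.999, 0.0, -0.0]
contact_force: [0.1, 0.6, -1.7]
opening: 0.296
finger_force: 49.5
```

Emit:
{"method": "carry_out", "body": {
  "deltas": [0,0,-0.02,0,0,0,0,0,-0.05,0,0,0,0,0,-0.08,0,0,0,0,0,-0.08,0,0,0]
}}

```text
time: 8.32
eef_pos: [0.5527, -0.036, 0.1868]
tcp_rot: [-0.036, 0.999, -0.001, 0.003]
contact_force: [-0.3, -1.2, -1.2]
opening: 0.299
finger_force: 49.6
```

```bash
python3 e.py pics/w3.png; python3 d.py .551 -.0337 .103 94
```

```text
[0.0004 0.0021 0.0816] [-0.0006  0.0022  0.0015]
t 8.375 [ 0.5514 -0.0358  0.1846] op 0.301 q [-0.25  0.06  1.92  0.    1.16 -1.89]
```

View pics/w3.png

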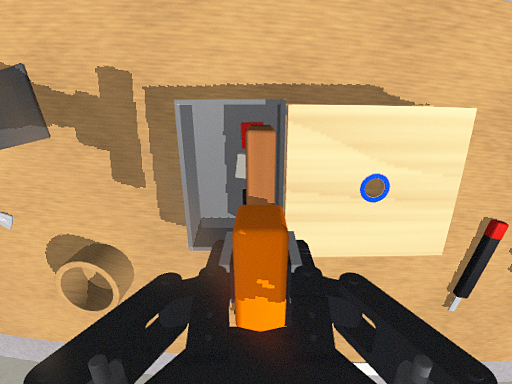

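All three chips (red 250,133; white 240,165; black 245,200) lie in the grey tray and the plate is clear, with the ring at (375,187). Next I'll measure the ring and carry the scraper back to its place.

```bash
cat > ring.py <<'E'
from h import *
def ring(c,I):
    H=cv2.cvtColor(I,cv2.COLOR_RGB2HSV); b=((H[...,0]>105)&(H[...,0]<130)&(H[...,1]>150)).astype(np.uint8)
    n,l,st,_=cv2.connectedComponentsWithStats(b); 
    for i in range(1,n):
        if st[i,4]<40: continue
        v,u=np.where(l==i); W=np.array([atz(c,(a,d),.075) for a,d in zip(u,v)])
        (x,y),(w,h),a=cv2.fitEllipse(cv2.convexHull(W[:,:2].astype(np.float32))); print('ring',np.round([x,y,w,h],4),st[i,4])
if __name__=='__main__':
    ring(cam('wrist'),np.load('w.npz')['I'])
E
python3 ring.py; python3 d.py .433 .306 .187 77.3, .433 .306 .0275 77.3
```

```text
ring [0.5415 0.0787 0.0292 0.0295] 326
[ 0.0937  0.3493 -0.0029] [-0.0003  0.0023  0.293 ]
[0.     0.     0.1595] [0. 0. 0.]
t 8.375 [ 0.5514 -0.0358  0.1846] op 0.301 q [-0.25  0.06  1.92  0.    1.16 -1.89]
```

Emit:
{"method": "carry_out", "body": {
  "deltas": [0.013,0.048,0,0,0,0.04,0.026,0.096,0,0,0,0.08,0.04,0.146,0,0,0,0.12,0.053,0.196,0,0,0,0.16,0.066,0.246,0,0,0,0.2]
}}

```text
time: 9.0
eef_pos: [0.4656, 0.206, 0.1815]
tcp_rot: [0.065, 0.998, -0.0, -0.002]
contact_force: [1.1, 0.7, -2.0]
opening: 0.3
finger_force: 49.7
```

```bash
python3 d.py .433 .306 .187 77.3, .433 .306 .0275 77.3
```

```text
[ 0.0454  0.0949 -0.0055] [-0.0013 -0.0032  0.0911]
[0.     0.     0.1595] [0. 0. 0.]
t 9.0 [0.4656 0.206  0.1815] op 0.3 q [ 0.22 -0.03  2.02  0.    1.15 -1.22]
```

Emit:
{"method": "carry_out", "body": {
  "deltas": [0.02,0.04,0,0,0,0.04,0.035,0.075,0,0,0,0.07,0.044,0.094,0,0,0,0.09,0.044,0.094,0.03,0,0,0.09,0.044,0.094,0.06,0,0,0.09]
}}

```text
time: 9.62
eef_pos: [0.4347, 0.3037, 0.1212]
tcp_rot: [0.109, 0.994, -0.001, -0.001]
contact_force: [0.6, -1.1, -2.1]
opening: 0.298
finger_force: 49.9
```

Emit:
{"method": "carry_out", "body": {
  "deltas": [0,0,0.04,0,0,0,0,0,0.06,0,0,0,0,0,0.08,0,0,0,0,0,0.08,0,0,0]
}}

```text
time: 10.12
eef_pos: [0.4331, 0.3023, 0.0401]
tcp_rot: [0.109, 0.994, -0.002, -0.003]
contact_force: [0.5, 0.2, -1.8]
opening: 0.3
finger_force: 49.9
```

```bash
python3 d.py .433 .306 .0275 77.3
```

```text
[0.0008 0.0037 0.0126] [-0.0047 -0.0064  0.0026]
t 10.125 [0.4331 0.3023 0.0401] op 0.3 q [ 0.42  0.22  2.05  0.    0.88 -0.93]
```

Lower gently to contact.

Emit:
{"method": "carry_out", "body": {
  "deltas": [0,0,0.005,0,0,0,0,0,0.009,0,0,0,0,0,0.0125,0,0,0,0,0,0.013,0,0,0,0,0,0.013,0,0,0]
}}

```text
time: 10.75
eef_pos: [0.4363, 0.3036, 0.031]
tcp_rot: [0.109, 0.994, 0.0, 0.0]
contact_force: [-0.2, 0.1, -1.2]
opening: 0.299
finger_force: 49.9
```

```bash
python3 d.py .433 .306 .027 77.3
```

```text
[0.0037 0.0016 0.004 ] [0.0002 0.0003 0.0023]
t 10.75 [0.4363 0.3036 0.031 ] op 0.299 q [ 0.42  0.23  2.05  0.    0.86 -0.93]
```

Emit:
{"method": "carry_out", "body": {
  "deltas": [0,0,0.0015,0,0,0,0,0,0.003,0,0,0,0,0,0.0035,0,0,0,0,0,0.0035,0,0,0]
}}

```text
time: 11.25
eef_pos: [0.4361, 0.3035, 0.0273]
tcp_rot: [0.109, 0.994, -0.0, -0.0]
contact_force: [0.1, 0.2, -1.8]
opening: 0.301
finger_force: 49.9
```

```bash
python3 d.py .433 .306 .027 77.3
```

```text
[0.0036 0.0017 0.0003] [-0.0001 -0.0001  0.0023]
t 11.25 [0.4361 0.3035 0.0273] op 0.301 q [ 0.42  0.24  2.05 -0.    0.85 -0.93]
```

Emit:
{"method": "carry_out", "body": {
  "deltas": [0,0,0.001,0,0,0,0,0,0.0015,0,0,0,0,0,0.0015,0,0,0]
}}

```text
time: 11.62
eef_pos: [0.4363, 0.3036, 0.027]
tcp_rot: [0.109, 0.994, -0.0, -0.0]
contact_force: [-3.5, -1.1, 6.6]
opening: 0.302
finger_force: 50.9
```

Emit:
{"method": "carry_out", "body": {
  "deltas": [0,0,0,0,0,0,0,0,0,0,0,0,0,0,0,0,0,0,0,0,0,0,0,0],
  "grip": 70
}}

```text
time: 12.12
eef_pos: [0.4362, 0.3035, 0.0257]
tcp_rot: [0.109, 0.994, -0.0, -0.0]
contact_force: [1.0, -0.6, 0.6]
opening: 0.7
finger_force: 0.0
```

Emit:
{"method": "carry_out", "body": {
  "deltas": [0,0,-0.03,0,0,0,0,0,-0.07,0,0,0,0,0,-0.12,0,0,0,0,0,-0.17,0,0,0,0,0,-0.19,0,0,0]
}}

```text
time: 12.75
eef_pos: [0.4376, 0.3042, 0.22]
tcp_rot: [0.109, 0.994, 0.002, 0.003]
contact_force: [0.6, 1.0, -0.0]
opening: 0.699
finger_force: 0.0
```

```bash
cat > f.py <<'E'
from h import *
def rect(P):
    (x,y),(w,h),a=cv2.minAreaRect(P[:,:2].astype(np.float32)); return np.round([x,y,w,h],4),round(a,1),len(P),P[:,2].mean().round(4)
c=cam('wrist'); I,D=ctrl.read_camera('wrist'); P=cloud(c,D)
n=(D>0)&(abs(P[...,0]-.4345)<.09)&(abs(P[...,1]-.3055)<.09)
print('grip',rect(P[n&(P[...,2]>.055)&(P[...,2]<.075)])); print('blade',rect(P[n&(P[...,2]>.02)&(P[...,2]<.038)]))
E
python3 f.py; python3 d.py .4975 -.357 .22 77.3
```

```text
grip (array([0.4348, 0.3019, 0.0258, 0.0591]), 78.1, 1124, np.float64(0.0656))
blade (array([0.4354, 0.3024, 0.022 , 0.1381]), 78.8, 652, np.float64(0.0312))
[-2.015e-01 -6.329e-01 -3.000e-04] [0.0053 0.0072 0.0025]
t 12.8 [0.4384 0.3046 0.2217] op 0.698 q [ 0.42 -0.02  1.94 -0.    1.22 -0.93]
```

The scraper stands upright and released, with its top again at 65 mm. Next I'll view the hole from close up at the yaw I'll use to grip the probe (27°).

```bash
python3 d.py .544 .080 .19 27, .544 .08 .15 27, .4975 -.357 .225 27
```

```text
[-0.1517 -0.1964  0.0317] [0.0082 0.0044 0.8804]
[0.   0.   0.04] [0. 0. 0.]
[-0.3683 -0.2398 -0.075 ] [0. 0. 0.]
t 12.8 [0.4384 0.3046 0.2217] op 0.698 q [ 0.42 -0.02  1.94 -0.    1.22 -0.93]
```

Emit:
{"method": "carry_out", "body": {
  "deltas": [-0.03,-0.04,0.005,0,0,0.17,-0.06,-0.08,0.01,0,0,0.35,-0.09,-0.12,0.015,0,0,0.52,-0.12,-0.16,0.025,0,0,0.7,-0.152,-0.196,0.031,0,0,0.88],
  "grip": 100
}}

```text
time: 13.42
eef_pos: [0.5416, 0.0776, 0.1831]
tcp_rot: [0.525, 0.851, -0.0, -0.001]
contact_force: [0.4, 0.1, -0.3]
opening: 0.999
finger_force: 0.0
```

Emit:
{"method": "carry_out", "body": {
  "deltas": [0,0,0.02,0,0,0,0,0,0.04,0,0,0,0,0,0.04,0,0,0,0,0,0.04,0,0,0,0,0,0.04,0,0,0]
}}

```text
time: 14.05
eef_pos: [0.5425, 0.0793, 0.1459]
tcp_rot: [0.522, 0.853, 0.0, 0.001]
contact_force: [0.3, 0.4, -0.3]
opening: 1.003
finger_force: 0.0
```

```bash
python3 e.py pics/w4.png; python3 ring.py; sleep 0; python3 e.py pics/w5.png; python3 ring.py; python3 e.py pics/w5.png; python3 ring.py;python3 d.py .544 .08 .15 27, .4975 -.357 .225 27; python3 - <<'E'
from h import *
c=cam('wrist'); z=np.load('w.npz'); P=cloud(c,z['D']); print(c[2].round(3))
m=(z['D']>0)&(abs(P[...,0]-.55)<.03)&(abs(P[...,1]-.13)<.03); print('plate z',np.median(P[m][:,2]))
for q in ['chip0','chip1','chip2']:
    print([(np.round(d['uv']),round(d['score'],2)) for d in ctrl.find_in('wrist',q)])
E
```

```text
ring [0.5438 0.0779 0.0298 0.0305] 463
ring [0.5437 0.078  0.0297 0.0304] 461
ring [0.5437 0.078  0.03   0.0303] 466
[-0.0002  0.0018 -0.0043] [0.0013 0.0007 0.0006]
[-0.3683 -0.2398 -0.075 ] [0. 0. 0.]
t 14.2 [0.5423 0.0793 0.1456] op 1.005 q [-0.04  0.1   1.96 -0.    1.08 -0.51]
[[ 0.891  0.431  0.145  0.503]
 [ 0.455 -0.844 -0.285  0.152]
 [-0.     0.32  -0.947  0.29 ]
 [ 0.     0.     0.     1.   ]]
plate z 0.18449947502537228
[(array([214., 281.]), 0.48)]
[(array([214., 281.]), 0.48)]
[(array([214., 281.]), 0.48)]
```

View pics/w4.png

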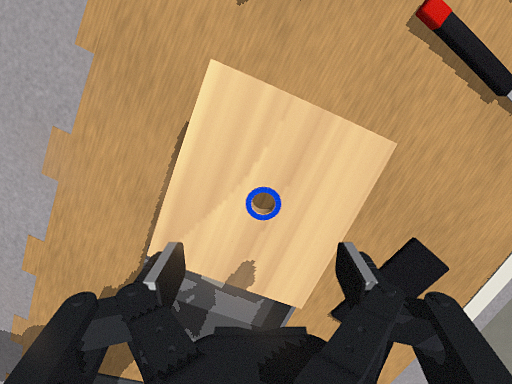

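The ring sits at (263,203) at this yaw, with the plate clear. Next I'll hover over the probe at the same relative height.

Emit:
{"method": "carry_out", "body": {
  "deltas": [-0.03,-0.02,-0.02,0,0,0,-0.075,-0.048,-0.04,0,0,0,-0.12,-0.078,-0.06,0,0,0,-0.165,-0.107,-0.075,0,0,0,-0.21,-0.136,-0.075,0,0,0]
}}

```text
time: 14.98
eef_pos: [0.5167, -0.1718, 0.2221]
tcp_rot: [0.522, 0.853, 0.0, 0.002]
contact_force: [-0.7, -0.2, -0.9]
opening: 1.0
finger_force: 0.0
```

Emit:
{"method": "carry_out", "body": {
  "deltas": [-0.045,-0.029,0,0,0,0,-0.09,-0.058,0,0,0,0,-0.13,-0.084,0,0,0,0,-0.15,-0.097,0,0,0,0,-0.158,-0.102,0,0,0,0]
}}

```text
time: 15.6
eef_pos: [0.4968, -0.3575, 0.2197]
tcp_rot: [0.523, 0.852, 0.0, -0.0]
contact_force: [-0.2, 1.0, -0.1]
opening: 0.998
finger_force: 0.0
```

Emit:
{"method": "carry_out", "body": {
  "deltas": [0,0,0,0,0,0,0,0,0,0,0,0,0,0,0,0,0,0]
}}

```text
time: 15.98
eef_pos: [0.4974, -0.3556, 0.22]
tcp_rot: [0.522, 0.853, 0.0, -0.0]
contact_force: [-0.5, 0.4, 0.0]
opening: 1.004
finger_force: 0.0
```

```bash
cat > head.py <<'E'
from h import *
import sys
def head(ztop,x,y,name=None):
    c=cam('wrist'); I,D=ctrl.read_camera('wrist'); P=cloud(c,D); T=pose()
    if name: cv2.imwrite(name,I[:,:,::-1])
    np.savez('w.npz',I=I,D=D)
    H=cv2.cvtColor(I,cv2.COLOR_RGB2HSV); m=(D>0)&(abs(P[...,2]-ztop)<.006)&(abs(P[...,0]-x)<.04)&(abs(P[...,1]-y)<.04)&(H[...,0]>18)&(H[...,0]<35)&(H[...,1]>120)
    m=cv2.morphologyEx(m.astype(np.uint8),cv2.MORPH_OPEN,np.ones((3,3)))
    v,u=np.where(m); W=np.array([atz(c,p,ztop)[:2] for p in zip(u,v)],np.float32)
    r=cv2.minAreaRect(W); print('head',np.round(r[0],4),np.round(r[1],4),round(r[2],1),len(W),'z',P[m>0][:,2].mean().round(4),'uv',u.mean().round(1),v.mean().round(1))
    d=T[:3,:3].T@np.array([r[0][0]-T[0,3],r[0][1]-T[1,3],0]); print('in tool xy',d.round(4),'tcp',T[:3,3].round(4))
if __name__=='__main__':
    head(.15,.497,-.358,'pics/w6.png'); head(.15,.497,-.358)
E
python3 head.py; python3 d.py .497 -.358 .112 27
```

```text
head [ 0.4946 -0.3578] [0.0253 0.0267] 27.2 694 z 0.1509 uv 258.7 201.5
in tool xy [-0.0005 -0.0033 -0.    ] tcp [ 0.4973 -0.3558  0.22  ]
head [ 0.4946 -0.358 ] [0.0253 0.0267] 27.2 703 z 0.1509 uv 258.6 201.4
in tool xy [-0.0005 -0.0033 -0.    ] tcp [ 0.4973 -0.356   0.22  ]
[-0.0016 -0.0012  0.108 ] [0.0001 0.0001 0.0014]
t 16.075 [ 0.4973 -0.356   0.22  ] op 0.997 q [-0.79  0.16  1.75  0.    1.23 -1.26]
```

View pics/w6.png

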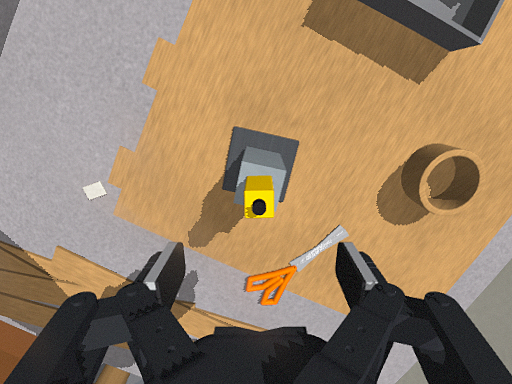

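The head is at (259,200), at 27° and square to the fingers. I'll lower and grip.

Emit:
{"method": "carry_out", "body": {
  "deltas": [0,-0.0015,0.04,0,0,0,0,-0.0015,0.075,0,0,0,0,-0.0015,0.1,0,0,0,0,-0.0015,0.108,0,0,0,0,-0.0015,0.108,0,0,0]
}}

```text
time: 16.7
eef_pos: [0.4958, -0.3573, 0.1119]
tcp_rot: [0.522, 0.853, 0.0, -0.0]
contact_force: [0.4, 0.7, 0.1]
opening: 1.002
finger_force: 0.0
```

Emit:
{"method": "carry_out", "body": {
  "deltas": [0,0,0,0,0,0,0,0,0,0,0,0,0,0,0,0,0,0,0,0,0,0,0,0,0,0,0,0,0,0],
  "grip": 45
}}

```text
time: 17.32
eef_pos: [0.4957, -0.3575, 0.1119]
tcp_rot: [0.522, 0.853, 0.0, 0.0]
contact_force: [0.7, 0.0, 0.3]
opening: 0.449
finger_force: 0.0
```

```bash
python3 d.py .497 -.358 .112 27; python3 -c "
from h import *
print(ctrl.get_state()['contact_force'])"
```

```text
[-0.0011  0.0009 -0.0001] [0.     0.     0.0002]
t 17.325 [ 0.4957 -0.3575  0.1119] op 0.449 q [-0.79  0.27  1.83  0.    1.04 -1.26]
[0.73603065 0.04312823 0.27850723]
```

Emit:
{"method": "carry_out", "body": {
  "deltas": [0,0,0,0,0,0,0,0,0,0,0,0,0,0,0,0,0,0,0,0,0,0,0,0],
  "grip": 0,
  "grip_force": 45
}}

```text
time: 17.82
eef_pos: [0.4958, -0.3576, 0.1119]
tcp_rot: [0.522, 0.853, -0.0, 0.0]
contact_force: [1.3, 0.4, 0.8]
opening: 0.301
finger_force: 44.5
```

```bash
python3 -c "
from h import *
import head
s=ctrl.get_state()
print(s['contact_force'],s['wrist_torque'],s['opening'],s['eef_pos'])
head.head(.15,.497,-.358)
"
```

```text
[1.29524756 0.36927596 0.84256251] [ 0.03558592  0.02591667 -0.01043201] 0.30075140517415844 [ 0.49575706 -0.35755208  0.11193691]
head [ 0.4937 -0.3578] [0.0258 0.03  ] 27.1 2086 z 0.1505 uv 260.1 277.0
in tool xy [ 0.0007 -0.002  -0.    ] tcp [ 0.4957 -0.3575  0.1119]
```

Gripped at 25.6 mm. I'll lift straight out.

Emit:
{"method": "carry_out", "body": {
  "deltas": [0,0,-0.015,0,0,0,0,0,-0.035,0,0,0,0,0,-0.06,0,0,0,0,0,-0.09,0,0,0,0,0,-0.115,0,0,0]
}}

```text
time: 18.5
eef_pos: [0.4959, -0.3577, 0.23]
tcp_rot: [0.522, 0.853, -0.0, 0.001]
contact_force: [0.8, -0.7, -0.7]
opening: 0.298
finger_force: 44.9
```

Emit:
{"method": "carry_out", "body": {
  "deltas": [0,0,0,0,0,0,0,0,0,0,0,0]
}}

```text
time: 18.75
eef_pos: [0.4953, -0.3571, 0.2264]
tcp_rot: [0.522, 0.853, 0.0, -0.0]
contact_force: [-0.3, 0.0, -1.0]
opening: 0.298
finger_force: 44.9
```

```bash
python3 d.py .5453 .0787 .225 27; python3 -c "
from h import *
import head
s=ctrl.get_state()
print(s['contact_force'],s['opening'])
T=pose(); head.head(T[2,3]+.038,T[0,3],T[1,3])"
```

```text
[0.3656 0.2425 0.0016] [-0.0003 -0.0008  0.0003]
t 18.75 [ 0.4953 -0.3571  0.2264] op 0.298 q [-0.79  0.15  1.75 -0.    1.25 -1.26]
[-0.26029703  0.04549661 -0.97991318] 0.29784674418246504
head [ 0.4931 -0.3572] [0.0258 0.0294] 27.2 2071 z 0.265 uv 260.0 276.7
in tool xy [ 0.0006 -0.0019  0.    ] tcp [ 0.4951 -0.3569  0.2256]
```

Emit:
{"method": "carry_out", "body": {
  "deltas": [0.03,0.02,0,0,0,0,0.075,0.05,0,0,0,0,0.12,0.08,0,0,0,0,0.165,0.11,0,0,0,0,0.21,0.14,0,0,0,0]
}}

```text
time: 19.42
eef_pos: [0.5242, -0.1048, 0.2252]
tcp_rot: [0.523, 0.853, -0.0, -0.001]
contact_force: [-0.5, -0.1, -1.4]
opening: 0.297
finger_force: 44.9
```

Emit:
{"method": "carry_out", "body": {
  "deltas": [0.045,0.03,0,0,0,0,0.09,0.06,0,0,0,0,0.125,0.083,0,0,0,0,0.145,0.095,0,0,0,0,0.155,0.102,0,0,0,0]
}}

```text
time: 20.05
eef_pos: [0.5446, 0.0789, 0.2253]
tcp_rot: [0.522, 0.853, -0.001, -0.001]
contact_force: [-0.2, -0.0, -1.5]
opening: 0.303
finger_force: 44.9
```

Emit:
{"method": "carry_out", "body": {
  "deltas": [0,0,0,0,0,0,0,0,0.01,0,0,0,0,0,0.02,0,0,0,0,0,0.02,0,0,0,0,0,0.02,0,0,0]
}}

```text
time: 20.68
eef_pos: [0.5455, 0.0773, 0.2067]
tcp_rot: [0.523, 0.853, -0.0, -0.0]
contact_force: [0.9, 0.6, -0.7]
opening: 0.3
finger_force: 44.9
```

```bash
cat > g.py <<'E'
from h import *
import sys
T=pose(); print('tcp',T[:3,3].round(4))
for n in ['top','side']:
    c=cam(n); I,D=ctrl.read_camera(n); np.savez(n+'1.npz',I=I,D=D)
    zt=T[2,3]+.038
    if n=='side':
        u,v=proj(c,[.5455,.08,.1])[0].astype(int); cr=I[v-55:v+45,u-60:u+60]; cv2.imwrite(sys.argv[1],cv2.resize(cr[:,:,::-1],(720,600),interpolation=cv2.INTER_CUBIC)); print('crop origin',u-60,v-55)
        for nm,p in [('tip',[*T[:2,3],T[2,3]-.102]),('hole',[.5453,.0788,.075])]: print(nm,proj(c,p)[0].round(1))
    else:
        P=cloud(c,D); print('top head depth pts')
        H=cv2.cvtColor(I,cv2.COLOR_RGB2HSV); b=(H[...,0]>18)&(H[...,0]<33)&(H[...,1]>150)&(D>0)&(P[...,2]>zt-.02)&(abs(P[...,0]-.545)<.05)&(abs(P[...,1]-.08)<.05)
        print(b.sum(), P[b].mean(0) if b.any() else '')
E
python3 g.py pics/s1.png; python3 d.py .5453 .0787 .206 27;
```

```text
tcp [0.5455 0.0773 0.2067]
top head depth pts
0 
crop origin 154 132
tip [214.7 186.9]
hole [214.5 195.8]
[0.0013 0.0002 0.0012] [ 0.0006  0.0004 -0.    ]
t 20.775 [0.5457 0.0775 0.2072] op 0.299 q [-0.04  0.04  1.91 -0.    1.2  -0.51]
```

View pics/s1.png

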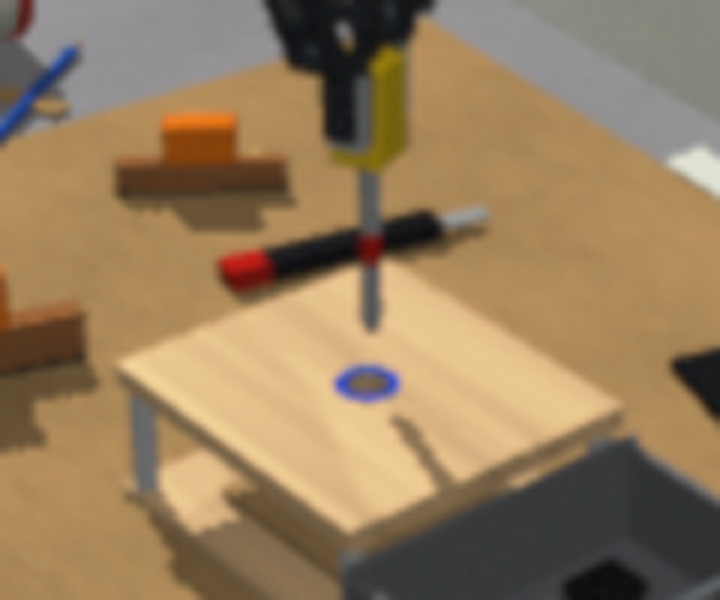

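The side view shows the rod just above the ring. The rod axis is at crop x≈370 and the ring centre at (367,384), so the offset is about 1 mm. The wrist camera should see both the rod and the ring, so I'll measure the remaining offset in both views.

```bash
cat > k.py <<'E'
from h import *
import sys
def cen(c,I,D,T,box,z0,z1,lim):
    pass
def run(n,save=None,hz=.075):
    T=pose(); c=cam(n); I,D=ctrl.read_camera(n)
    if save: cv2.imwrite(save,cv2.resize(I[80:330,130:390,::-1],None,fx=2.4,fy=2.4,interpolation=cv2.INTER_CUBIC))
    J=I.astype(float); r,g,b=J[...,0],J[...,1],J[...,2]
    def cent(W,p,rad):
        u,v=np.round(p).astype(int); M=np.zeros_like(W); M[v-rad:v+rad+1,u-rad:u+rad+1]=1; W=np.clip(W,0,None)*M
        vv,uu=np.mgrid[:W.shape[0],:W.shape[1]]; return np.array([(W*uu).sum(),(W*vv).sum()])/W.sum(),W.sum()
    pr=proj(c,[.5453,.0788,.075])[0]; pb=proj(c,[*T[:2,3],T[2,3]-.057])[0]
    rad=10 if n=='side' else 22
    ring,_=cent(np.where(b-np.maximum(r,g)>25,b-np.maximum(r,g),0),pr,rad)
    band,w=cent(np.where(r-np.maximum(g,b)>60,r-np.maximum(g,b),0)*(g<70)*(b<70),pb,8 if n=='side' else 14)
    A=atz(c,ring,hz); B=atz(c,band,T[2,3]-.057)
    print(n,'ring uv',ring.round(2),'exp',pr.round(1),'band',band.round(2),'exp',pb.round(1),w.round(0))
    d=B-A; print('  ring',A[:2].round(4),'band',B[:2].round(4),'band-ring world',d[:2].round(4),'tool',(T[:3,:3].T@d)[:2].round(4),'tcp',T[:3,3].round(4), 'ring-tcp',(A-T[:3,3])[:2].round(4))
if __name__=='__main__':
    run('wrist',sys.argv[1] if len(sys.argv)>1 else None); run('side'); run('wrist'); run('side')
E
python3 k.py pics/w7.png
```

```text
wrist ring uv [260.69 178.27] exp [262.2 179.9] band [260.82 205.05] exp [262.5 207.7] 10775.0
  ring [0.543  0.0797] band [0.5434 0.0789] band-ring world [ 0.0004 -0.0008] tool [-0.0009  0.    ] tcp [0.5457 0.0775 0.2072] ring-tcp [-0.0027  0.0023]
side ring uv [214.65 195.4 ] exp [214.5 195.8] band [215.05 173.16] exp [214.5 172.5] 760.0
  ring [0.5468 0.0802] band [0.5449 0.0735] band-ring world [-0.0019 -0.0067] tool [-0.0052 -0.0046] tcp [0.5458 0.0775 0.2073] ring-tcp [0.001  0.0027]
wrist ring uv [260.59 178.33] exp [262.1 180. ] band [260.81 205.04] exp [262.5 207.7] 10821.0
  ring [0.543  0.0797] band [0.5434 0.079 ] band-ring world [ 0.0004 -0.0007] tool [-0.0008  0.0001] tcp [0.5458 0.0776 0.2073] ring-tcp [-0.0028  0.0021]
side ring uv [214.66 195.4 ] exp [214.5 195.8] band [215.04 173.17] exp [214.5 172.5] 760.0
  ring [0.5468 0.0802] band [0.545  0.0736] band-ring world [-0.0018 -0.0066] tool [-0.0051 -0.0046] tcp [0.5457 0.0776 0.2072] ring-tcp [0.0011 0.0026]
```

View pics/w7.png

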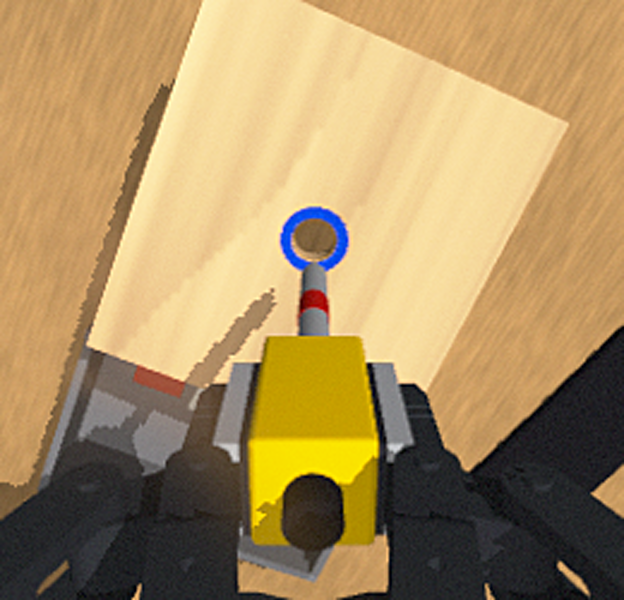

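In the wrist crop the rod tip is at (314,265), just in front of the ring at (314,238), and the two line up along tool y. The band centroid lies on the rod's near surface, about 4 mm toward the camera, so tool x needs about +3 to 4 mm. I'll correct that, go lower and measure again.

Emit:
{"method": "carry_out", "body": {
  "deltas": [0.0015,0,0.005,0,0,0,0.0035,0,0.012,0,0,0,0.0035,0,0.018,0,0,0,0.0035,0,0.018,0,0,0,0.0035,0,0.018,0,0,0]
}}

```text
time: 21.6
eef_pos: [0.544, 0.0807, 0.1888]
tcp_rot: [0.522, 0.853, -0.0, 0.0]
contact_force: [-0.1, -0.5, -1.1]
opening: 0.299
finger_force: 44.9
```

```bash
cat >> k.py <<'E'
    # rod silhouette below band in wrist view: lowest (towards tip) end
    c=cam('wrist'); T=pose(); I,D=ctrl.read_camera('wrist'); P=cloud(c,D); Q=(P-T[:3,3])@T[:3,:3]
    m=(D>0)&(abs(Q[...,0])<.03)&(abs(Q[...,1])<.012)&(Q[...,2]>.03)&(Q[...,2]<T[2,3]-.079)
    for a in np.arange(.03,.105,.01):
        k=m&(Q[...,2]>=a)&(Q[...,2]<a+.01)
        if k.sum()>5: q=Q[k]; print('rod z',round(a,3),'x max/med',q[:,0].max().round(4),np.median(q[:,0]).round(4),'y mid',((q[:,1].min()+q[:,1].max())/2).round(4),np.ptp(q[:,1]).round(4),k.sum())
E
python3 k.py
```

```text
wrist ring uv [261.19 185.73] exp [262.4 188.6] band [260.91 204.99] exp [262.6 207.8] 10487.0
  ring [0.5428 0.0809] band [0.5417 0.0823] band-ring world [-0.0011  0.0013] tool [ 0.0017 -0.0004] tcp [0.544  0.0807 0.1888] ring-tcp [-0.0012  0.0002]
side ring uv [214.59 195.26] exp [214.5 195.8] band [214.29 178.52] exp [213.4 178. ] 444.0
  ring [0.547  0.0809] band [0.5444 0.077 ] band-ring world [-0.0026 -0.0039] tool [-0.0023 -0.0041] tcp [0.5441 0.0807 0.189 ] ring-tcp [0.003  0.0002]
wrist ring uv [260.99 185.53] exp [262.3 188.4] band [260.84 204.99] exp [262.6 207.8] 10603.0
  ring [0.5428 0.0809] band [0.5418 0.0822] band-ring world [-0.001   0.0013] tool [ 0.0016 -0.0002] tcp [0.5441 0.0807 0.1891] ring-tcp [-0.0014  0.0002]
side ring uv [214.59 195.26] exp [214.5 195.8] band [214.29 178.51] exp [213.4 177.9] 446.0
  ring [0.5471 0.0809] band [0.5443 0.0768] band-ring world [-0.0027 -0.0041] tool [-0.0024 -0.0043] tcp [0.5441 0.0807 0.1892] ring-tcp [0.0029 0.0002]
rod z 0.03 x max/med 0.0043 0.0033 y mid -0.0024 0.0097 72
rod z 0.04 x max/med 0.0044 0.0034 y mid -0.0025 0.0102 71
rod z 0.05 x max/med 0.0047 0.0035 y mid -0.0021 0.0098 57
rod z 0.06 x max/med 0.0047 0.0033 y mid -0.0022 0.0101 48
rod z 0.07 x max/med 0.0044 0.0032 y mid -0.0021 0.0089 42
rod z 0.08 x max/med 0.0043 0.0033 y mid -0.0022 0.0092 36
rod z 0.09 x max/med 0.0038 0.0029 y mid -0.0017 0.0084 10
```

Emit:
{"method": "carry_out", "body": {
  "deltas": [0.0012,0.0003,0.003,0,0,0,0.0012,0.0003,0.007,0,0,0,0.0012,0.0003,0.007,0,0,0,0.0012,0.0003,0.007,0,0,0]
}}

```text
time: 22.35
eef_pos: [0.5436, 0.0819, 0.1817]
tcp_rot: [0.522, 0.853, -0.0, -0.0]
contact_force: [0.5, -0.4, 0.0]
opening: 0.299
finger_force: 44.9
```

```bash
python3 k.py pics/w8.png
```

```text
wrist ring uv [261.32 188.92] exp [262.3 192. ] band [260.83 205.  ] exp [262.6 207.8] 10513.0
  ring [0.5429 0.0813] band [0.5412 0.0834] band-ring world [-0.0017  0.0022] tool [ 0.0027 -0.0006] tcp [0.5436 0.0819 0.1817] ring-tcp [-0.0007 -0.0007]
side ring uv [214.71 195.35] exp [214.5 195.8] band [213.98 180.54] exp [213.1 180.1] 702.0
  ring [0.5471 0.0803] band [0.5444 0.0786] band-ring world [-0.0027 -0.0017] tool [-0.0003 -0.0032] tcp [0.5437 0.0819 0.1819] ring-tcp [ 0.0034 -0.0016]
wrist ring uv [261.11 188.79] exp [262.2 191.9] band [260.84 205.  ] exp [262.6 207.8] 10474.0
  ring [0.5429 0.0812] band [0.5413 0.0834] band-ring world [-0.0015  0.0022] tool [ 0.0027 -0.0003] tcp [0.5437 0.0819 0.1819] ring-tcp [-0.0008 -0.0007]
side ring uv [214.71 195.35] exp [214.5 195.8] band [213.8  180.51] exp [213.1 180.1] 711.0
  ring [0.547  0.0803] band [0.544  0.0789] band-ring world [-0.0031 -0.0015] tool [ 0.0001 -0.0034] tcp [0.5437 0.082  0.182 ] ring-tcp [ 0.0033 -0.0016]
rod z 0.03 x max/med 0.0042 0.0032 y mid -0.0024 0.0097 73
rod z 0.04 x max/med 0.0048 0.0033 y mid -0.0025 0.0102 72
rod z 0.05 x max/med 0.0045 0.0035 y mid -0.0021 0.0098 60
rod z 0.06 x max/med 0.0044 0.0035 y mid -0.0022 0.01 44
rod z 0.07 x max/med 0.0042 0.0033 y mid -0.0021 0.0089 39
rod z 0.08 x max/med 0.0044 0.0034 y mid -0.0022 0.0093 38
rod z 0.09 x max/med 0.004 0.0031 y mid -0.0026 0.0065 10
```

View pics/w8.png

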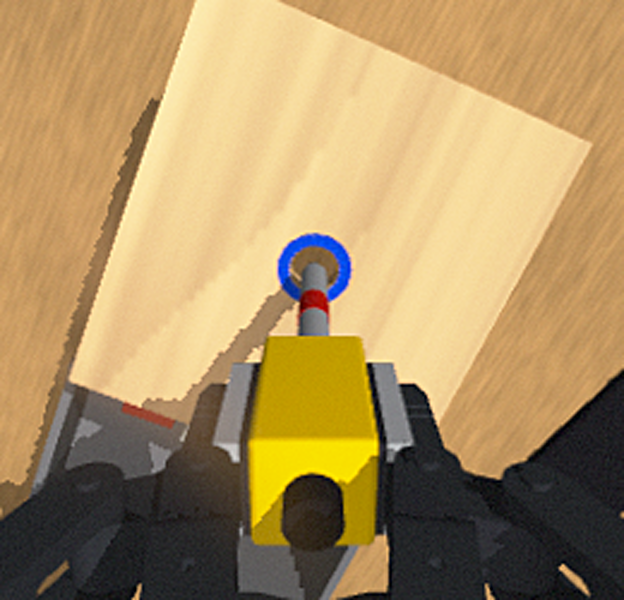

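The tip is now at crop (314,263) and the full ring outline centres at (314.5,269). The rod covers part of the ring, and that biased the centroid, so I moved about 2 mm too far in tool x. I'll correct that and fit the ring by its outline instead.

Emit:
{"method": "carry_out", "body": {
  "deltas": [-0.0022,0,0,0,0,0,-0.0022,0,0,0,0,0,-0.0022,0,0,0,0,0]
}}

```text
time: 22.98
eef_pos: [0.5446, 0.0799, 0.1819]
tcp_rot: [0.522, 0.853, 0.0, -0.0]
contact_force: [-0.5, -0.3, -0.4]
opening: 0.298
finger_force: 44.9
```

```bash
cat > r.py <<'E'
from h import *
from scipy.optimize import least_squares
def fit(n,z=.075):
    T=pose(); c=cam(n); I,D=ctrl.read_camera(n); J=I.astype(float); w=J[...,2]-np.maximum(J[...,0],J[...,1])
    pr=proj(c,[.545,.08,z])[0].round().astype(int); k=30 if n=='wrist' else 12
    M=np.zeros(w.shape,bool); M[pr[1]-k:pr[1]+k,pr[0]-k:pr[0]+k]=1; v,u=np.where(M&(w>25)); ww=w[v,u]
    W=np.array([atz(c,p,z)[:2] for p in zip(u,v)])
    # ring band: circle of unknown mean radius, robust
    f=lambda p:(np.hypot(*(W-p[:2]).T)-p[2])*np.sqrt(ww/ww.max())
    s=least_squares(f,[*np.median(W,0),.0125],loss='soft_l1',f_scale=.002).x
    d=T[:3,:3].T@np.r_[s[:2]-T[:2,3],0]; print(n,'ring',s.round(4),'in tool',d[:2].round(4),'tcp',T[:3,3].round(4),len(u))
for n in ['wrist','side','wrist']: fit(n)
E
python3 r.py; python3 k.py
```

```text
wrist ring [0.5437 0.078  0.013 ] in tool [-0.0013 -0.0017] tcp [0.5446 0.0799 0.1819] 349
side ring [0.5466 0.0797 0.0121] in tool [-0.0011  0.0016] tcp [0.5446 0.08   0.1818] 24
wrist ring [0.5436 0.078  0.013 ] in tool [-0.0013 -0.0017] tcp [0.5446 0.08   0.1818] 349
wrist ring uv [261.03 187.02] exp [262.3 189.9] band [260.83 204.98] exp [262.6 207.8] 10594.0
  ring [0.5428 0.0809] band [0.5422 0.0815] band-ring world [-0.0006  0.0006] tool [ 0.0008 -0.0003] tcp [0.5446 0.08   0.1818] ring-tcp [-0.0018  0.0009]
side ring uv [214.43 195.63] exp [214.5 195.8] band [214.55 180.76] exp [213.8 180.3] 500.0
  ring [0.5456 0.0796] band [0.5451 0.0768] band-ring world [-0.0006 -0.0027] tool [-0.0022 -0.0017] tcp [0.5446 0.08   0.1818] ring-tcp [ 0.001  -0.0004]
wrist ring uv [261.   187.01] exp [262.3 189.9] band [260.87 204.99] exp [262.6 207.8] 10549.0
  ring [0.5428 0.0809] band [0.5423 0.0816] band-ring world [-0.0005  0.0006] tool [ 0.0008 -0.0002] tcp [0.5446 0.08   0.1818] ring-tcp [-0.0018  0.0009]
side ring uv [214.44 195.63] exp [214.5 195.8] band [214.55 180.75] exp [213.8 180.3] 503.0
  ring [0.5456 0.0796] band [0.5451 0.0768] band-ring world [-0.0006 -0.0027] tool [-0.0022 -0.0018] tcp [0.5446 0.08   0.1818] ring-tcp [ 0.001  -0.0004]
rod z 0.03 x max/med 0.0043 0.0035 y mid -0.0024 0.0097 75
rod z 0.04 x max/med 0.0046 0.0033 y mid -0.0025 0.0101 68
rod z 0.05 x max/med 0.0047 0.0036 y mid -0.0021 0.0097 58
rod z 0.06 x max/med 0.0046 0.0035 y mid -0.0022 0.0101 45
rod z 0.07 x max/med 0.0042 0.0033 y mid -0.0021 0.0088 42
rod z 0.08 x max/med 0.0043 0.0034 y mid -0.0022 0.0092 39
rod z 0.09 x max/med 0.004 0.0032 y mid -0.0026 0.0065 7
```

The ring outline fit agrees with the first view at (0.5437, 0.0780). The rod is centred within about 1 mm in both cameras, so I'll descend.

Emit:
{"method": "carry_out", "body": {
  "deltas": [-0.0005,0,0.003,0,0,0,-0.0005,0,0.007,0,0,0,-0.0005,0,0.011,0,0,0,-0.0005,0,0.013,0,0,0,-0.0005,0,0.013,0,0,0]
}}

```text
time: 24.0
eef_pos: [0.5447, 0.0795, 0.1685]
tcp_rot: [0.522, 0.853, -0.0, -0.0]
contact_force: [-0.8, 0.2, -1.1]
opening: 0.294
finger_force: 44.9
```

```bash
python3 r.py; python3 k.py|tail -9
```

```text
wrist ring [0.5438 0.0779 0.0131] in tool [-0.0011 -0.0016] tcp [0.5447 0.0795 0.1685] 390
side ring [0.5467 0.0799 0.0117] in tool [-0.0005  0.0019] tcp [0.5448 0.0795 0.1687] 27
wrist ring [0.5438 0.0779 0.0131] in tool [-0.001  -0.0018] tcp [0.5449 0.0796 0.1689] 399
  ring [0.5428 0.081 ] band [0.5426 0.0809] band-ring world [-0.0002 -0.0001] tool [-0.     -0.0002] tcp [0.545  0.0795 0.169 ] ring-tcp [-0.0022  0.0015]
side ring uv [214.55 195.83] exp [214.5 195.8] band [214.75 185.34] exp [214.  184.3] 570.0
  ring [0.5453 0.0785] band [0.5436 0.0739] band-ring world [-0.0017 -0.0045] tool [-0.0033 -0.0036] tcp [0.545  0.0795 0.169 ] ring-tcp [ 0.0003 -0.0011]
rod z 0.03 x max/med 0.0044 0.0035 y mid -0.0024 0.0097 70
rod z 0.04 x max/med 0.0042 0.0034 y mid -0.0025 0.0102 70
rod z 0.05 x max/med 0.0045 0.0037 y mid -0.0021 0.0098 59
rod z 0.06 x max/med 0.0045 0.0033 y mid -0.0022 0.01 46
rod z 0.07 x max/med 0.0045 0.0035 y mid -0.0021 0.0088 40
rod z 0.08 x max/med 0.0041 0.0033 y mid -0.0022 0.0092 37
```

Emit:
{"method": "carry_out", "body": {
  "deltas": [0,0,0.005,0,0,0,0,0,0.01,0,0,0,0,0,0.015,0,0,0,0,0,0.02,0,0,0,0,0,0.025,0,0,0]
}}

```text
time: 25.02
eef_pos: [0.5448, 0.0795, 0.1434]
tcp_rot: [0.522, 0.853, -0.0, -0.0]
contact_force: [0.3, 0.4, -1.0]
opening: 0.3
finger_force: 44.9
```

Emit:
{"method": "carry_out", "body": {
  "deltas": [0,0,0.005,0,0,0,0,0,0.01,0,0,0,0,0,0.0115,0,0,0,0,0,0.0115,0,0,0,0,0,0.0115,0,0,0]
}}

```text
time: 25.65
eef_pos: [0.545, 0.0795, 0.1326]
tcp_rot: [0.522, 0.853, 0.0, 0.0]
contact_force: [-0.6, -1.0, -1.6]
opening: 0.298
finger_force: 44.9
```

```bash
python3 r.py; python3 k.py pics/w9.png; python3 -c "
from h import *
print(ctrl.get_state()['contact_force'])"
```

```text
wrist ring [0.5437 0.0782 0.0129] in tool [-0.0005 -0.0018] tcp [0.545  0.0795 0.1326] 477
side ring [0.5466 0.0796 0.012 ] in tool [-0.0006  0.0014] tcp [0.545  0.0795 0.1326] 23
wrist ring [0.5437 0.0783 0.0129] in tool [-0.0005 -0.0018] tcp [0.545  0.0796 0.1326] 474
wrist ring uv [260.86 203.79] exp [262.5 208.4] band [260.9 205.3] exp [262.6 207.8] 10636.0
  ring [0.5423 0.0818] band [0.5428 0.0808] band-ring world [ 0.0005 -0.001 ] tool [-0.0011  0.    ] tcp [0.545  0.0795 0.1326] ring-tcp [-0.0027  0.0022]
side ring uv [214.46 195.77] exp [214.5 195.8] band [215.17 195.37] exp [214.2 195.5] 345.0
  ring [0.5453 0.0789] band [0.5476 0.0788] band-ring world [ 0.0023 -0.0001] tool [-0.0011  0.002 ] tcp [0.5449 0.0796 0.1325] ring-tcp [ 0.0004 -0.0006]
wrist ring uv [260.92 203.88] exp [262.6 208.5] band [260.92 205.34] exp [262.6 207.8] 10433.0
  ring [0.5423 0.0818] band [0.5428 0.0808] band-ring world [ 0.0005 -0.001 ] tool [-0.0011 -0.    ] tcp [0.5449 0.0796 0.1325] ring-tcp [-0.0027  0.0022]
side ring uv [214.45 195.77] exp [214.5 195.8] band [215.17 195.37] exp [214.2 195.6] 343.0
  ring [0.5453 0.0789] band [0.5477 0.0789] band-ring world [ 0.0024 -0.    ] tool [-0.0011  0.0021] tcp [0.5449 0.0795 0.1324] ring-tcp [ 0.0004 -0.0006]
rod z 0.03 x max/med 0.0043 0.0034 y mid -0.0024 0.0096 69
rod z 0.04 x max/med 0.0046 0.0032 y mid -0.0025 0.0101 74
rod z 0.05 x max/med 0.0043 0.0037 y mid -0.0021 0.0095 20
[-0.45361731  0.15989066 -1.96904347]
```

View pics/w9.png

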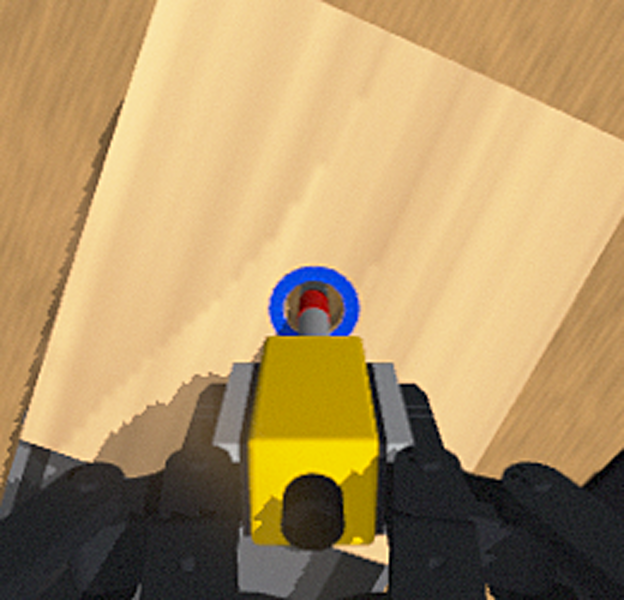

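In the picture the rod is centred in the ring at (314,305), and the band is at plate level. The rod and ring fits agree within about 0.5 mm. Handing in.

```bash
python3 -c "
from plant import ctrl
print(ctrl.sign_off())"
```

```text
the job is handed in; nothing more can be done
None
```

I handed the job in at about 26 s of the 72 s allowed. The offcuts are in the tray and the scraper stands released on the table. The probe is held in the guide hole with its red band level with the plate top, centred to within about 0.5 mm by the wrist camera and about 2 mm by the coarser side camera. The hand-in returned no verdict.

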